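Weigh the full tube carrier on the spring balance

TASK

Weigh the tube carrier that is full of tubes: pick it up by its grip tab, hang it by its wire handle on the sprung hook of the balance, easing it down so that the hook does not bang on its bottom stop, let go, and wait until the hook has stopped bobbing. Leave the empty carrier where it stands.

Things in the scene. Friction and masses are not known exactly. Their poses are not given: they have to be found in the camera images.
- full_grip (a point): Loose grey carrier, base 60 (x) by 96 (y) mm, with 6 capped tubes (tops 66 mm up), 0.31-0.53 kg. Arched 6 mm wire handle: legs at y +-45 mm, level top bar 40 mm long along y, its centre 135 mm up. On the bar stands a grip tab 12 (x) by 26 (y) mm, 138 to 185 mm up. This point: in the tab, 167 mm above the underside, 32 mm above the bar's centre; z up. Same when turned half round.
- empty_grip (a point): The same point on the empty carrier, to be left alone: same make and size, but no tubes, only a plate with six empty holes 34 mm up; 0.22 kg, loose.
- hook_seat (a point): Bottom of the hook's trough, top of its 7 mm wire; the bar rests here, along y (its centre 3 mm above). 219 mm up, sinks with the hook. z up, +x level, away from the open tip. Tip at x -23 mm, its top 22 mm above this point; behind, the wire rises, runs level (top 30 mm above) from x +22 to x +50, then along +y to a carriage (face at y +103, x +30 to +70 mm) on a fixed column 312 mm tall.
- hook (a joint): Downward travel of the sprung hook in m: 0 unloaded, 0.07 at the bottom stop. Spring 100 N/m with 0.6 N preload, lightly damped: the full carrier dips it 24 to 46 mm and it bobs for 2 to 3 s. The handle's bar goes in over the open tip (from -x), the wire passing between bar and tube caps. The hanging carrier stays clear of bench and stand even at the bottom stop.
There are look-alikes about, which are no part of the job. What is shaped like the part that bears full_grip but blue, purple or red is not meant.

How it is judged:
At the end, for the whole second after the job is handed in: The full carrier hangs by its bar in the trough: grip point within 20 mm of the trough point seen from above and 20 to 50 mm over it, within 15 degrees of upright; hook dipped over 15 mm, slower than 20 mm/s; the empty carrier within 30 mm of its start (horizontal distance between full_grip and hook_seat below 0.02 m and z of full_grip in the frame of hook_seat between 0.02 and 0.05 m and angle between full_grip's own z axis and vertical below 0.26 rad and value of joint hook above 0.015 m and velocity of joint hook between -0.02 and 0.02 m/s and distance of empty_grip from where it was at the start of the episode below 0.03 m); the robot touches nothing.
It fails at once if the hook is driven or dropped onto its bottom stop (travel beyond 66 mm) (value of joint hook above 0.066 m).
It fails at once if the empty carrier is moved by more than 30 mm or tipped over (distance of empty_grip from where it was at the start of the episode above 0.03 m).
It also fails if it takes over 48 s, if anything falls off the work surface, if the arm or the gripper's body presses on something with over 40 N, if the wrist force passes 120 N, or if a joint passes its speed limit or range.

ROBOT

A 6-joint arm with a two-finger parallel gripper is mounted at the origin on the work surface. World frame = base frame: x ahead of the robot, y to its left, z up, the work surface at z = 0. Lengths are in m, angles in rad, forces in N, time in s.
With the tool pointing down it reaches from about 0.375 to 0.975 m from the base axis. Payload 3.8 kg.
Tool frame: the origin (TCP) lies at the very end of the fingers, on their centre line; the grasp point (between the pads) lies 19 mm behind it; y points along the fingers, x is the direction in which the jaws open and shut, and the axes are right-handed (so a half turn about y gives the same grasp; the last joint's range is limited). The gripper opens to 85 mm and grips with 20 to 120 N. Pads are 22 mm wide; open, the fingers measure 114 mm over their backs; the gripper's body (76 mm by 85 mm) begins 54 mm behind the grasp point. The pads swing forward as they close: fully open they stand 13 mm farther back than shut.
Start: joints at [-1.295, 0.264, 1.604, -0, 1.274, -0.037], TCP at [0.208, -0.642, 0.231] pointing down, gripper open.
Joint ranges: [-2.63, 2.63], [-0.94, 2.18], [0.31, 2.57], [-1.31, 4.45], [0, 2.66], [-2.55, 2.55]. Speed limits (rad/s): [2.57, 2.57, 3.14, 3.14, 3.14, 3.14].

INTERFACE

Orientations are given as a rotation vector (axis times angle).
In Python, from workcell import bot, cams gives the robot as it stands.
- The arm moves only by the tool play_rows, never from a script. Its argument "motion" is a list of rows, each a list of 2 entries, a list of its own where there are three numbers: the shift along the world's x, y, z normalised to -1 to 1, where 1 is 400 mm, then the turn, a rotation vector about the world's x, y, z normalised to -1 to 1, where 1 is pi/4 rad. In form: [[[tx, ty, tz], [ax, ay, az]], ...]. A call has 1 to 10 rows; each row is the pose to reach, as a shift and turn from the pose commanded when the call began; what a row does not reach only later rows make up. A row lasts 1/8 s, in which the tool goes at most 62.5 mm and 10.7 degrees, less where a joint would pass 70% of its speed; a pose out of reach is approached as far as the arm can. A call with a number of a shift or a turn outside -1 to 1 is refused whole. A call with a gripper value outside its range is refused whole. "gripper" is the closure, from 0 (fully open) to 1 (shut), set as the call begins (left out, the last holds). The fingers move at their own pace and stop on an object; "squeeze" is the grip in N (left out, the last holds). Time passes only in rows, so rows that repeat a pose let the fingers close. It gives the time, the measured TCP pose, the force and the opening at its end, in the units of the state.
- bot.read_state(): the state, without advancing time (a new reading comes with each control period).
- cams.read_camera(name): name is "scene" or "top" or "wrist"; returns (picture, depth): 420x560x3 uint8, red, green, blue; 420x560 float32, m along the optical axis (not along the pixel's ray), 0 where there is no reading.
- cams.calibration(name): a dict with "mtx" (3x3 intrinsics, pixels), "k1" (the pictures are not rectified: a ray, as slopes to the right and down, at radius r is drawn at 1 + k1 r^2 times it, then the intrinsics apply), "R" (3x3) and "t" (3): a world point X has camera coordinates R X + t; the wrist camera has in their place "tool_from_camera" (4x4, takes a point from camera to tool coordinates, whose origin is the TCP and whose axes are the tool frame's). Camera axes: x right, y down, z forward; pixel columns grow to the right and rows downward; lengths in m; the calibration is good to about 2 mm. A picture is of the moment at which its call begins: read the wrist's pose just before it. calibration takes no time and is no camera call.
- bot.finish_job(): hands the job in, once; it reports no verdict.
Trained networks look in the newest picture that a camera, given by its name, has taken for a name from the list of things; names that differ only in an ending like _2 or _b are one class to them, and where a whole thing is asked for, a point or a joint stands for the part that bears it (a point fixed in the world has none). Each returns a list of dicts, best first, with "conf" (0 to 1); they miss things now and then, are a little off and sometimes report something else, mostly with a low value. They report only what shows in the picture. A call takes as long as a camera call. They do not tell look-alikes from the thing itself.
- cams.recognise(camera, label): "xyz" ([x, y, z] in m, in the coordinates of the camera as it stood for that picture, good to about 4 mm: the middle of the surface that is visible of it).
- cams.regions_of(camera, label): "mask" (420x560 bool, what is visible of it).
- cams.mark_of(camera, label): "xyz" ([x, y, z] in m, in the coordinates of the camera as it stood for that picture, good to about 4 mm: a listed point, or the origin of a listed thing).
The state is a dict: "time": time; "q": joint angles; "joint_vel": joint speeds; "joint_torque": joint torques, N m; "tool_pos": TCP position; "tcp_rot": TCP orientation; "wrist_force": force on the tool from outside, world axes, zero at the start; "torque": the same for the moment, N m; "width": opening from 0.0 (shut) to 1.0 (fully open).
Only numpy, scipy, OpenCV 4.12 (cv2) and the standard library are available. Lean on these libraries where they do the work, as an engineer would, in place of code of your own. Each camera call takes 0.05 s, during which the arm holds its last target.

## Working session

There is one attempt and no reset: what is moved stays moved. The work goes in short steps, Python scripts to look and compute and a tool call to move; the robot and the scene stay as the last step left them, time stands still between calls to the robot, and variables do not carry over. Pictures are saved under pics/ and viewed, and the job is handed in when it is done.

Besides the shell and the picture viewer there is one more tool, called as name([rows], argument=value, ...), one row to a line, values as JSON. play_rows: Moves the arm, as the interface text tells. Its arguments: {"type":"object","properties":{"motion":{"type":"array","items":{"type":"array"}},"gripper":{"type":"number"},"squeeze":{"type":"number"}},"required":["motion"]}

```bash
ls; mkdir -p pics; cat > h.py <<'E'
import numpy as np, cv2
from workcell import bot, cams
def w(name,p):
    c=cams.calibration(name)
    return np.array(c["R"]).T@(np.array(p)-np.array(c["t"]))
def save(n,im): cv2.imwrite("pics/"+n,cv2.cvtColor(im,cv2.COLOR_RGB2BGR))
E
python3 - <<'E'
from h import *
print(bot.read_state())
for c in ("scene","top"):
    im,d=cams.read_camera(c); save(c+"0.png",im); np.save(c+"d.npy",d)
    for l in ("full_grip","empty_grip","hook_seat"):
        for r in cams.mark_of(c,l):
            K=np.array(cams.calibration(c)["mtx"]);p=np.array(r["xyz"]);u=K@(p/p[2])
            print(c,l,round(r["conf"],2),w(c,p).round(4),u[:2].round())
E
```

```text
pics
{'time': 0.0, 'q': array([-1.29491121e+00,  2.64776718e-01,  1.60537742e+00, -2.91443119e-05,
        1.27372489e+00, -3.69039388e-02]), 'joint_vel': array([ 0.0006708 , -0.00047577, -0.00022089, -0.00180631,  0.00118341,
        0.0009037 ]), 'joint_torque': array([ 1.48989508e-03, -5.15111876e+01, -3.67307353e+01,  1.98374198e-05,
        1.26892951e-02, -4.45047178e-06]), 'tool_pos': array([ 0.20749082, -0.64153811,  0.22994432]), 'tcp_rot': array([-1.33966456,  0.97706119, -0.97405144]), 'wrist_force': array([-0.1167049 , -0.35029035, -0.29491106]), 'torque': array([-0.02870899,  0.02990338, -0.03345844]), 'width': 0.9987107412223162}
scene full_grip 0.77 [ 0.332  -0.2042  0.1652] [234. 151.]
scene full_grip 0.69 [ 0.5351 -0.4821  0.1691] [131. 194.]
scene full_grip 0.6 [ 0.3435 -0.3734  0.1657] [181. 150.]
scene full_grip 0.57 [ 0.4917 -0.3439  0.1651] [180. 187.]
scene empty_grip 0.72 [ 0.6371 -0.0721  0.1692] [265. 234.]
scene hook_seat 0.71 [0.5101 0.2006 0.2173] [366. 195.]
top full_grip 0.97 [ 0.3329 -0.2035  0.1673] [344. 279.]
top full_grip 0.92 [ 0.5385 -0.4786  0.1676] [454. 196.]
top full_grip 0.8 [ 0.3438 -0.3724  0.1682] [414. 275.]
top full_grip 0.59 [ 0.4928 -0.3408  0.1675] [399. 214.]
top empty_grip 0.83 [ 0.6346 -0.0727  0.1657] [290. 158.]
top hook_seat 0.97 [0.5085 0.1986 0.2141] [176. 205.]
```

View pics/scene0.png

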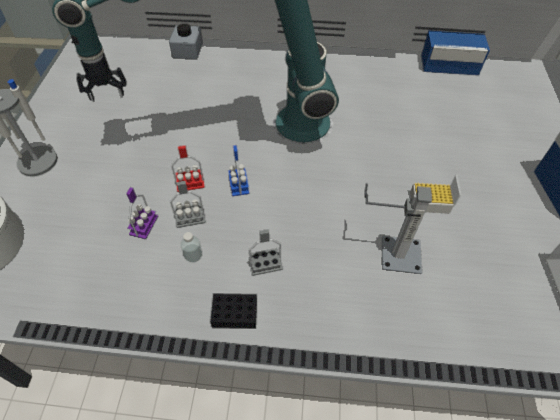

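View pics/top0.png

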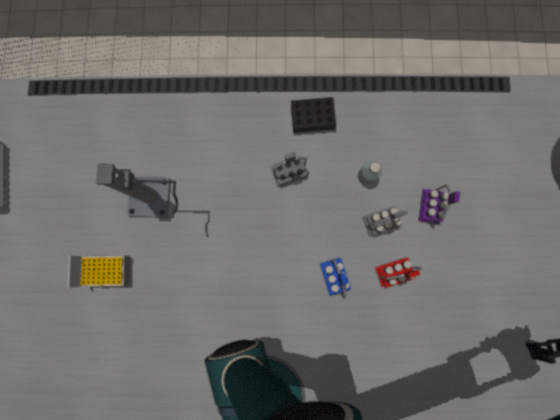

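Candidates for full_grip (scene px): blue (236,153), red (183,151), purple (131,194), grey with white caps (182,187), and grey empty (265,236). I choose the grey one with caps at (182,187), top (399,214). Next I check it in a crop and measure the yaws.

```bash
python3 - <<'E'
from h import *
a=cv2.imread("pics/scene0.png"); b=cv2.imread("pics/top0.png")
A=cv2.resize(a[165:245,120:220],(400,320),interpolation=3);
B=cv2.resize(b[190:250,350:425],(400,320),interpolation=3)
C=cv2.resize(a[170:280,320:460],(407,320),interpolation=3)[:, :400]
D=cv2.resize(b[170:250,120:220],(400,320),interpolation=3)[:280]
cv2.imwrite("pics/crop1.png",np.vstack([np.hstack([A,B])[:300],np.hstack([C[:280],D])]))
# yaw via point clouds
for cam,lab,xy in (("top","full_grip",(0.492,-0.342)),("scene","full_grip",(0.492,-0.342)),("top","hook",(0.51,0.2)),("scene","hook",(0.51,0.2))):
    c=cams.calibration(cam);K=np.array(c["mtx"]);im,d=cams.read_camera(cam)
    v,u=np.mgrid[:420,:560];px=np.stack([u,v],-1).reshape(-1,1,2).astype(float)
    n=cv2.undistortPoints(px,K,np.array([c["k1"],0,0,0,0.])).reshape(-1,2)
    P=np.c_[n,np.ones(len(n))]*d.reshape(-1,1)
    W=(P-np.array(c["t"]))@np.array(c["R"])
    W[d.ravel()==0]=-9
    np.save(f"W_{cam}.npy",W.reshape(420,560,3))
    m=np.hypot(W[:,0]-xy[0],W[:,1]-xy[1])<0.08
    if lab=="full_grip":
        for lo,hi in ((0.055,0.075),(0.1,0.14),(0.14,0.19)):
            S=W[m&(W[:,2]>lo)&(W[:,2]<hi)]
            if len(S)<5: print(cam,lo,len(S)); continue
            (cx,cy),(ww,hh),an=cv2.minAreaRect(S[:,:2].astype(np.float32)*1000)
            mu=S.mean(0);e,V=np.linalg.eigh(np.cov(S[:,:2].T));print(cam,lo,len(S),mu.round(4),"rect",cx,cy,ww,hh,an,"pca",np.degrees(np.arctan2(*V[::-1,1])),np.sqrt(e))
    else:
        S=W[m&(W[:,2]>0.19)];print(cam,len(S));print(S[np.argsort(S[:,1])][::2].round(3))
E
```

```text
top 0.055 237 [ 0.4902 -0.3374  0.0652] rect 489.8055725097656 -332.6719665527344 45.749778747558594 80.56409454345703 18.30261993408203 pca 108.54869752666464 [0.01488684 0.02206158]
top 0.1 45 [ 0.4861 -0.3184  0.1224] rect 492.0646057128906 -337.10247802734375 5.594261169433594 94.67117309570312 16.69875717163086 pca 106.57453156516846 [0.00168668 0.02797643]
top 0.14 67 [ 0.4899 -0.3342  0.1763] rect 490.44384765625 -333.86456298828125 10.69434642791748 34.469730377197266 12.026601791381836 pca 104.14058205844813 [0.00293671 0.00903278]
scene 0.055 219 [ 0.4933 -0.339   0.0641] rect 492.20428466796875 -339.3050231933594 51.78221893310547 91.1732406616211 22.66436004638672 pca 109.51202783229303 [0.01540579 0.02305402]
scene 0.1 59 [ 0.4917 -0.3372  0.1247] rect 492.6822204589844 -339.4736022949219 9.763265609741211 90.31317138671875 17.67136001586914 pca 108.87792528445088 [0.00237028 0.03022492]
scene 0.14 99 [ 0.4944 -0.3381  0.1684] rect 491.70343017578125 -341.2301025390625 19.95809555053711 26.8326358795166 10.325706481933594 pca 113.4401785580447 [0.00362621 0.00698873]
top
[... 2613 characters left out ...]
0.224]
 [0.562 0.2   0.248]
 [0.498 0.201 0.219]
 [0.491 0.201 0.234]
 [0.558 0.203 0.248]
 [0.559 0.205 0.249]
 [0.56  0.207 0.241]
 [0.558 0.208 0.249]
 [0.559 0.211 0.251]
 [0.56  0.212 0.243]
 [0.558 0.214 0.249]
 [0.559 0.216 0.251]
 [0.562 0.217 0.246]
 [0.557 0.219 0.249]
 [0.564 0.221 0.249]
 [0.559 0.225 0.247]
 [0.56  0.227 0.25 ]
 [0.563 0.229 0.249]
 [0.561 0.231 0.242]
 [0.557 0.233 0.246]
 [0.559 0.235 0.248]
 [0.561 0.235 0.247]
 [0.558 0.238 0.248]
 [0.558 0.24  0.249]
 [0.56  0.241 0.242]
 [0.558 0.243 0.249]
 [0.562 0.245 0.25 ]
 [0.564 0.248 0.249]
 [0.56  0.251 0.248]
 [0.563 0.253 0.248]
 [0.562 0.255 0.242]
 [0.563 0.257 0.244]
 [0.562 0.259 0.248]
 [0.561 0.261 0.251]]
```

View pics/crop1.png

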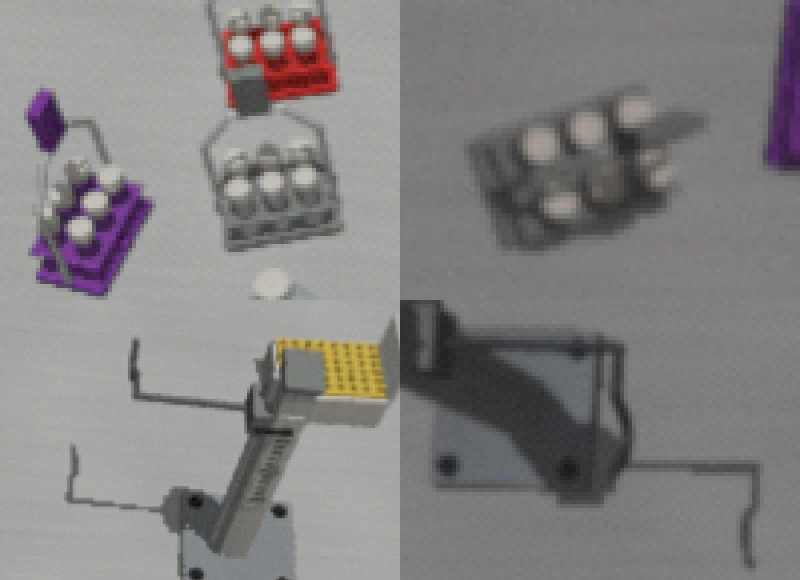

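Top: the upper left crop shows the grey carrier with white caps and a grey tab, and the lower pair shows the hook with its open tip toward −x. It is neither blue, purple nor red, so it is the target. I will grip the tab across its 26 mm side so the open fingers clear the hook's rear wire.

```bash
python3 - <<'E'
from h import *
from scipy.spatial.transform import Rotation as R
s=bot.read_state();M=R.from_rotvec(s["tcp_rot"]).as_matrix();print(M.round(3), "xyaw",np.degrees(np.arctan2(M[1,0],M[0,0])),s["tool_pos"])
# ideal: target tool x yaw 108.5 or -71.5, y down
for yaw in(108.5,-71.5):
    a=np.radians(yaw);x=np.array([np.cos(a),np.sin(a),0]);y=np.array([0,0,-1.]);T=np.c_[x,y,np.cross(x,y)]
    print(yaw,(R.from_matrix(T@M.T).as_rotvec()/(np.pi/4)).round(4))
W=np.load("W_top.npy");b=W[150:190,355:390];print("bottle zmax",b[...,2].max())
W=W.reshape(-1,3);m=(W[:,0]>.3)&(W[:,0]<.8)&(abs(W[:,1])<.6)&(W[:,2]>.13)
print(np.unique((W[m]/.05).round().astype(int)*.05,axis=0))
E
```

```text
[[ 0.308  0.     0.951]
 [-0.951 -0.     0.308]
 [ 0.    -1.     0.   ]] xyaw -72.08067472159253 [ 0.20771735 -0.64226481  0.23134392]
108.5 [ 1.0000e-04 -2.0000e-04 -3.9871e+00]
-71.5 [0.0001 0.     0.0129]
bottle zmax 0.11610885813157172
[[ 0.3  -0.2   0.15]
 [ 0.3  -0.2   0.2 ]
 [ 0.35 -0.4   0.15]
 [ 0.35 -0.4   0.2 ]
 [ 0.35 -0.35  0.15]
 [ 0.35 -0.35  0.2 ]
 [ 0.35 -0.2   0.15]
 [ 0.35 -0.2   0.2 ]
 [ 0.5  -0.5   0.15]
 [ 0.5  -0.5   0.2 ]
 [ 0.5  -0.45  0.15]
 [ 0.5  -0.45  0.2 ]
 [ 0.5  -0.35  0.15]
 [ 0.5  -0.35  0.2 ]
 [ 0.5  -0.3   0.15]
 [ 0.5  -0.3   0.2 ]
 [ 0.5   0.2   0.2 ]
 [ 0.5   0.2   0.25]
 [ 0.55 -0.5   0.15]
 [ 0.55 -0.5   0.2 ]
 [ 0.55 -0.45  0.15]
 [ 0.55 -0.45  0.2 ]
 [ 0.55  0.2   0.25]
 [ 0.55  0.25  0.25]
 [ 0.55  0.3   0.15]
 [ 0.55  0.3   0.2 ]
 [ 0.55  0.3   0.25]
 [ 0.55  0.3   0.3 ]
 [ 0.55  0.35  0.15]
 [ 0.55  0.35  0.2 ]
 [ 0.55  0.35  0.25]
 [ 0.55  0.35  0.3 ]
 [ 0.6   0.3   0.15]
 [ 0.6   0.3   0.2 ]
 [ 0.6   0.3   0.25]
 [ 0.6   0.3   0.3 ]
 [ 0.6   0.35  0.25]
 [ 0.6   0.35  0.3 ]
 [ 0.65 -0.1   0.15]
 [ 0.65 -0.1   0.2 ]
 [ 0.65 -0.05  0.15]
 [ 0.65 -0.05  0.2 ]]
```

play_rows([
  [[0.1,0.11,0.1],[0,0,0.013]],
  [[0.22,0.23,0.1],[0,0,0.013]],
  [[0.32,0.34,0.1],[0,0,0.013]],
  [[0.42,0.45,0.1],[0,0,0.013]],
  [[0.52,0.55,0.1],[0,0,0.013]],
  [[0.62,0.66,0.1],[0,0,0.013]],
  [[0.71,0.755,0.1],[0,0,0.013]],
  [[0.71,0.755,0.1],[0,0,0.013]],
  [[0.71,0.755,0.1],[0,0,0.013]],
], gripper=0)

```text
time: 1.72
tool_pos: [0.4916, -0.3403, 0.2713]
tcp_rot: [-1.346, 0.967, -0.967]
wrist_force: [-0.5, -0.3, -0.5]
width: 0.999
```

```bash
cat >> h.py <<'E'
from scipy.spatial.transform import Rotation as R
def wrist():
    s=bot.read_state(); im,d=cams.read_camera("wrist"); c=cams.calibration("wrist")
    T=np.eye(4);T[:3,:3]=R.from_rotvec(s["tcp_rot"]).as_matrix();T[:3,3]=s["tool_pos"]
    T=T@np.array(c["tool_from_camera"]);K=np.array(c["mtx"])
    v,u=np.mgrid[:420,:560];px=np.stack([u,v],-1).reshape(-1,1,2).astype(float)
    n=cv2.undistortPoints(px,K,np.array([c["k1"],0,0,0,0.])).reshape(-1,2)
    P=np.c_[n,np.ones(len(n))]*d.reshape(-1,1)
    W=P@T[:3,:3].T+T[:3,3]; W[d.ravel()==0]=-9
    return s,im,W.reshape(420,560,3),T
E
python3 - <<'E'
from h import *
s,im,W,T=wrist();save("w1.png",im);print(s["tool_pos"],s["wrist_force"],s["time"])
for r in cams.mark_of("wrist","full_grip"): print(r["conf"],(T[:3,:3]@r["xyz"]+T[:3,3]).round(4))
W=W.reshape(-1,3);m=np.hypot(W[:,0]-.492,W[:,1]+.34)<.08
for lo,hi in ((.055,.075),(.1,.14),(.145,.18),(.18,.19)):
    S=W[m&(W[:,2]>lo)&(W[:,2]<hi)]
    if len(S)>10: print(lo,len(S),S.mean(0).round(4),cv2.minAreaRect(S[:,:2].astype(np.float32)*1000))
E
```

```text
[ 0.4916351  -0.34028035  0.27133906] [-0.4915779  -0.31985363 -0.47303428] 1.725
0.72 [ 0.5354 -0.4873  0.1624]
0.72 [ 0.3452 -0.3735  0.1621]
0.7 [ 0.3362 -0.2024  0.1648]
0.66 [ 0.4896 -0.3437  0.1665]
0.055 1278 [ 0.4974 -0.3383  0.0649] ((491.3606872558594, -340.2097473144531), (48.876277923583984, 94.59709930419922), 17.392229080200195)
0.1 509 [ 0.4918 -0.3404  0.1253] ((492.2166748046875, -340.0557861328125), (8.212563514709473, 94.50557708740234), 18.416412353515625)
0.145 393 [ 0.4965 -0.3384  0.1634] ((495.9723205566406, -338.6770935058594), (2.317964553833008, 25.809518814086914), 17.715587615966797)
0.18 621 [ 0.4918 -0.34    0.1841] ((491.2537536621094, -340.1501159667969), (12.176514625549316, 25.449159622192383), 18.63920783996582)
```

View pics/w1.png

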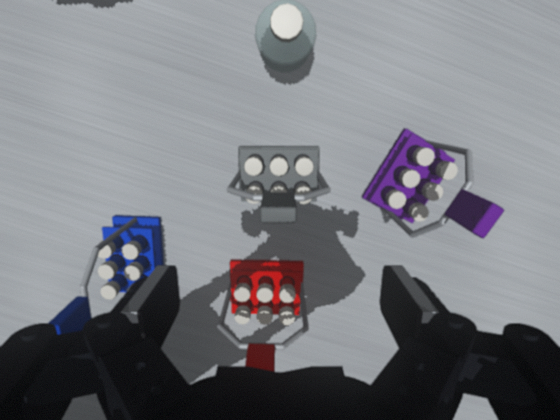

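The grey carrier with caps is at (279,190), tab top at (278,213), and it measures to (0.4915, −0.340) with yaw 18°. The tool is above it and aligned, so I descend.

play_rows([
  [[0,0,-0.1],[0,0,0]],
  [[0,0,-0.2],[0,0,0]],
  [[0,0,-0.27],[0,0,0]],
  [[0,0,-0.305],[0,0,0]],
  [[0,0,-0.305],[0,0,0]],
  [[0,0,-0.305],[0,0,0]],
])

```text
time: 2.58
tool_pos: [0.4924, -0.3413, 0.1509]
tcp_rot: [-1.345, 0.966, -0.971]
wrist_force: [0.1, -0.6, 0.2]
width: 1.0
```

play_rows([
  [[0,0,0],[0,0,0]],
  [[0,0,0],[0,0,0]],
  [[0,0,0],[0,0,0]],
  [[0,0,0],[0,0,0]],
  [[0,0,0],[0,0,0]],
  [[0,0,0],[0,0,0]],
  [[0,0,0],[0,0,0]],
  [[0,0,0],[0,0,0]],
], gripper=1, squeeze=50)

```text
time: 3.58
tool_pos: [0.4918, -0.34, 0.1497]
tcp_rot: [-1.344, 0.968, -0.968]
wrist_force: [-1.4, 3.0, 5.1]
width: 0.299
```

play_rows([
  [[0,0,0.02],[0,0,0]],
  [[0,0,0.08],[0,0,0]],
  [[0,0,0.16],[0,0,0]],
  [[0,0,0.25],[0,0,0]],
  [[0,0,0.33],[0,0,0]],
  [[0,0,0.37],[0,0,0]],
  [[0,0,0.37],[0,0,0]],
  [[0,0,0.37],[0,0,0]],
  [[0,0,0.37],[0,0,0]],
])

```text
time: 4.7
tool_pos: [0.4909, -0.3397, 0.295]
tcp_rot: [-1.345, 0.971, -0.965]
wrist_force: [-1.1, 0.5, -4.7]
width: 0.293
```

```bash
python3 - <<'E'
from h import *
f=[]
for i in range(4):
    s,im,W,T=wrist(); f.append(s["wrist_force"])
save("w2.png",im);print(s["tool_pos"],np.mean(f,0),s["torque"],s["width"],s["q"])
im,d=cams.read_camera("scene");save("s2.png",im[80:280,80:340])
W=W.reshape(-1,3);p=s["tool_pos"];m=np.hypot(W[:,0]-p[0],W[:,1]-p[1])<.09
for lo,hi in ((-.1,-.07),(-.05,-.012)):
    S=W[m&(W[:,2]-p[2]>lo)&(W[:,2]-p[2]<hi)]
    if len(S)>10: print(lo,len(S),S.mean(0).round(4)-p,cv2.minAreaRect(S[:,:2].astype(np.float32)*1000))
E
```

```text
[ 0.49135334 -0.33996124  0.29607872] [-0.41505252  0.49841667 -4.27621002] [-0.03333594 -0.03242314 -0.05608518] 0.2969714940372818 [-6.46958780e-01  8.58232717e-02  1.69269382e+00  2.14724177e-05
  1.36494698e+00  6.00829314e-01]
-0.1 4042 [ 0.00074666 -0.00013876 -0.08497872] ((490.7603759765625, -340.76922607421875), (48.76003646850586, 94.47563171386719), 18.393596649169922)
-0.05 988 [ 1.14665796e-03  6.12389093e-05 -2.93787232e-02] ((491.65460205078125, -340.335693359375), (5.695956230163574, 95.0881118774414), 18.264846801757812)
```

View pics/w2.png

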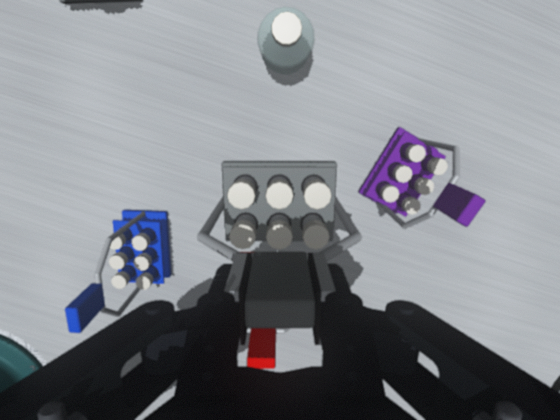

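The carrier is lifted upright and weighs about 4 N. I now carry it to the −x side of the hook.

play_rows([
  [[-0.01,0.04,0],[0,0,-0.02]],
  [[-0.02,0.12,0],[0,0,-0.05]],
  [[-0.03,0.23,0],[0,0,-0.1]],
  [[-0.05,0.34,0],[0,0,-0.15]],
  [[-0.07,0.45,0],[0,0,-0.2]],
  [[-0.09,0.56,0],[0,0,-0.25]],
  [[-0.1,0.67,0],[0,0,-0.3]],
  [[-0.12,0.77,0],[0,0,-0.35]],
  [[-0.14,0.85,0],[0,0,-0.4]],
  [[-0.15,0.9,0],[0,0,-0.44]],
])

```text
time: 6.2
tool_pos: [0.4303, 0.0219, 0.2975]
tcp_rot: [-1.198, 1.226, -1.225]
wrist_force: [-0.1, -0.4, -4.1]
width: 0.296
```

play_rows([
  [[-0.02,0.08,0],[0,0,0]],
  [[-0.03,0.17,0],[0,0,0]],
  [[-0.04,0.27,0],[0,0,0]],
  [[-0.05,0.36,0],[0,0,0]],
  [[-0.06,0.42,0],[0,0,0]],
  [[-0.06,0.445,0],[0,0,0]],
  [[-0.06,0.445,0],[0,0,0]],
  [[-0.06,0.445,0],[0,0,0]],
  [[-0.06,0.445,0],[0,0,0]],
])

```text
time: 7.32
tool_pos: [0.4079, 0.1969, 0.2973]
tcp_rot: [-1.198, 1.227, -1.227]
wrist_force: [0.4, 0.1, -4.0]
width: 0.294
```

```bash
cat > look.py <<'E'
from h import *
import sys
n=sys.argv[1]
f=[]
for i in range(3):
    s,im,W,T=wrist(); f.append(s["wrist_force"])
M=R.from_rotvec(s["tcp_rot"]).as_matrix()
print(s["time"],s["tool_pos"].round(4),"F",np.mean(f,0).round(2),"wid",s["width"].round(3),"yaw",np.degrees(np.arctan2(M[1,0],M[0,0])),M[:,1].round(3))
save(n+"w.png",im)
a,d=cams.read_camera("scene")
for r in cams.mark_of("scene","hook_seat")[:2]+cams.mark_of("scene","full_grip")[:5]: print("sc",round(r["conf"],2),w("scene",r["xyz"]).round(4))
b,d=cams.read_camera("top")
for r in cams.mark_of("top","hook_seat")[:2]+cams.mark_of("top","full_grip")[:5]: print("top",round(r["conf"],2),w("top",r["xyz"]).round(4))
A=cv2.resize(a[130:280,290:460],(453,400),interpolation=2);B=cv2.resize(b[150:290,120:260],(340,340),interpolation=2)
o=np.zeros((400,793,3),np.uint8);o[:,:453]=A;o[:340,453:]=B;save(n+"c.png",o)
E
python3 look.py a3
```

```text
Traceback (most recent call last):
  File "look.py", line 8, in <module>
    print(s["time"],s["tool_pos"].round(4),"F",np.mean(f,0).round(2),"wid",s["width"].round(3),"yaw",np.degrees(np.arctan2(M[1,0],M[0,0])),M[:,1].round(3))
                                                                           ^^^^^^^^^^^^^^^^
AttributeError: 'float' object has no attribute 'round'
```

```bash
sed -i 's/s\["width"\].round(3)/round(s["width"],3)/' look.py; python3 look.py a3
```

```text
7.575 [0.4078 0.1974 0.2973] F [ 0.17  0.34 -4.37] wid 0.293 yaw -91.33422802968458 [ 0. -0. -1.]
sc 0.76 [0.5098 0.1989 0.2188]
sc 0.89 [ 0.3439 -0.373   0.1662]
sc 0.75 [ 0.3339 -0.202   0.1649]
sc 0.62 [0.4085 0.1992 0.3156]
sc 0.61 [ 0.5354 -0.4813  0.17  ]
top 0.8 [0.5092 0.1983 0.2176]
top 0.95 [ 0.3469 -0.3737  0.1706]
top 0.92 [ 0.3331 -0.2044  0.1701]
top 0.66 [0.4111 0.1985 0.3179]
top 0.6 [ 0.5368 -0.4795  0.1671]
```

View pics/a3c.png

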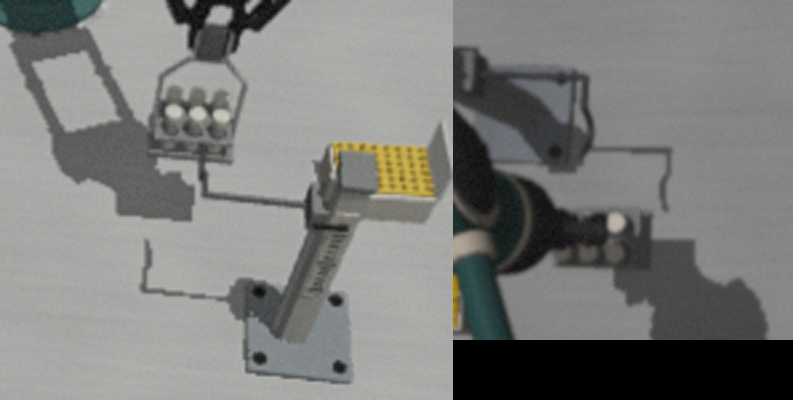

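View pics/a3w.png

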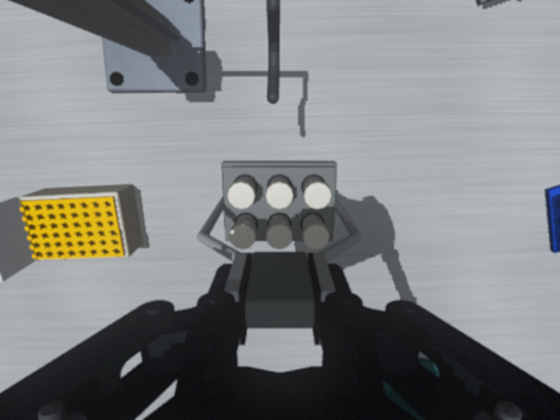

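The hook's wire (272,100 in the wrist view) lines up with the gap above the middle cap (279,190). I lower 28 mm, then slide in over the tip.

play_rows([
  [[0,0,-0.035],[0,0,0]],
  [[0,0,-0.07],[0,0,0]],
  [[0.02,0.002,-0.07],[0,0,0]],
  [[0.06,0.002,-0.07],[0,0,0]],
  [[0.11,0.002,-0.07],[0,0,0]],
  [[0.16,0.002,-0.07],[0,0,0]],
  [[0.21,0.002,-0.07],[0,0,0]],
  [[0.253,0.002,-0.07],[0,0,0]],
  [[0.253,0.002,-0.07],[0,0,0]],
  [[0.253,0.002,-0.07],[0,0,0]],
])

```text
time: 9.18
tool_pos: [0.5084, 0.1985, 0.2689]
tcp_rot: [-1.2, 1.227, -1.225]
wrist_force: [0.6, 0.5, -4.1]
width: 0.294
```

```bash
python3 look.py a4
```

```text
9.275 [0.5082 0.1986 0.2692] F [-0.14  0.39 -4.34] wid 0.297 yaw -91.27871161140148 [-0.001 -0.    -1.   ]
sc 0.54 [0.5081 0.1999 0.2166]
sc 0.84 [ 0.5353 -0.4816  0.1696]
sc 0.73 [ 0.3328 -0.2044  0.1673]
sc 0.62 [ 0.3446 -0.3736  0.1692]
top 0.38 [0.5082 0.197  0.2159]
top 0.97 [ 0.538  -0.4814  0.1677]
top 0.72 [0.5077 0.2006 0.2875]
top 0.71 [ 0.3478 -0.3706  0.1692]
top 0.68 [ 0.3357 -0.1993  0.1711]
```

View pics/a4c.png

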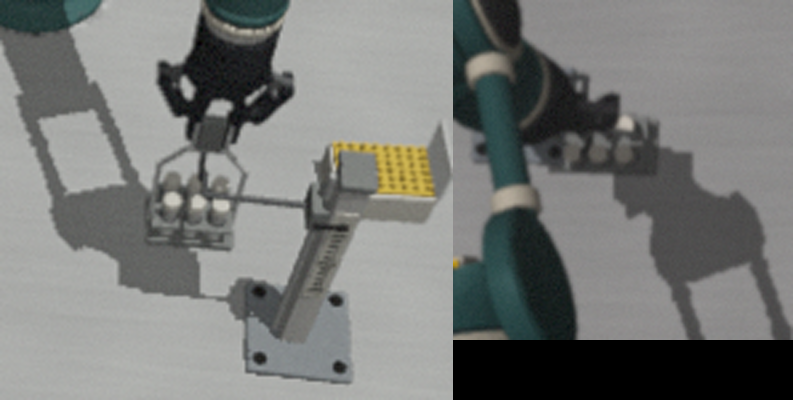

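View pics/a4w.png

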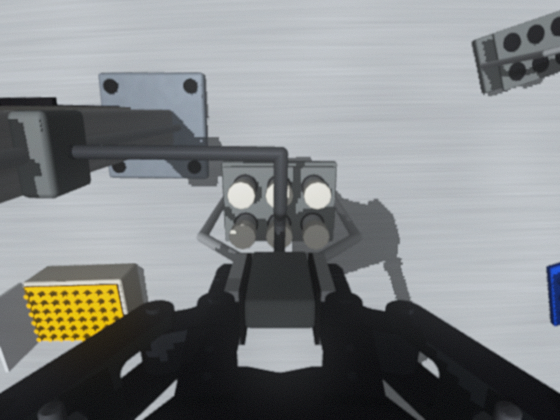

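The wire passes through the handle, under the bar and over the caps (280,150–250 in the wrist view). Now I ease it down.

play_rows([
  [[0,0,-0.02],[0,0,0]],
  [[0,0,-0.045],[0,0,0]],
  [[0,0,-0.065],[0,0,0]],
  [[0,0,-0.08],[0,0,0]],
  [[0,0,-0.09],[0,0,0]],
  [[0,0,-0.1],[0,0,0]],
  [[0,0,-0.11],[0,0,0]],
  [[0,0,-0.11],[0,0,0]],
  [[0,0,-0.11],[0,0,0]],
])

```text
time: 10.75
tool_pos: [0.509, 0.1986, 0.2256]
tcp_rot: [-1.198, 1.226, -1.226]
wrist_force: [-0.9, -0.0, -2.6]
width: 0.298
```

```bash
python3 look.py a5
```

```text
10.85 [0.509  0.1986 0.2255] F [-1.04 -0.13 -2.17] wid 0.295 yaw -91.29333418075743 [ 0.  0. -1.]
sc 0.58 [0.5103 0.2011 0.2058]
sc 0.85 [ 0.3321 -0.1996  0.1675]
sc 0.79 [ 0.5349 -0.4855  0.1688]
sc 0.77 [ 0.3425 -0.3743  0.1664]
sc 0.66 [0.5082 0.1954 0.2405]
top 0.56 [0.5085 0.1983 0.2065]
top 0.24 [0.5086 0.197  0.2452]
top 0.92 [ 0.5399 -0.4819  0.1658]
top 0.74 [0.5084 0.2014 0.2452]
top 0.6 [ 0.3468 -0.3703  0.1701]
top 0.58 [ 0.3354 -0.2035  0.1682]
```

View pics/a5c.png

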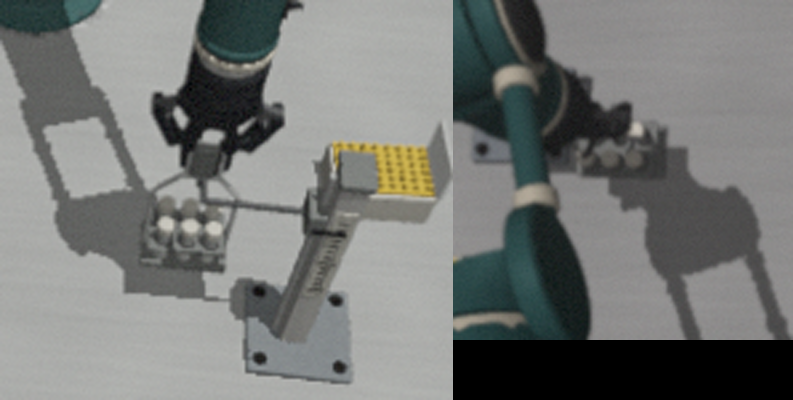

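play_rows([
  [[0,0,-0.01],[0,0,0]],
  [[0,0,-0.02],[0,0,0]],
  [[0,0,-0.03],[0,0,0]],
  [[0,0,-0.04],[0,0,0]],
  [[0,0,-0.045],[0,0,0]],
  [[0,0,-0.045],[0,0,0]],
  [[0,0,-0.045],[0,0,0]],
])

```text
time: 12.08
tool_pos: [0.5092, 0.1986, 0.2076]
tcp_rot: [-1.198, 1.225, -1.226]
wrist_force: [1.2, 0.3, -0.6]
width: 0.297
```

```bash
python3 look.py a6
```

```text
12.175 [0.5092 0.1987 0.2076] F [ 1.16  0.02 -1.  ] wid 0.292 yaw -91.2921612774988 [ 0.001  0.    -1.   ]
sc 0.81 [0.5087 0.1975 0.1917]
sc 0.83 [ 0.3454 -0.372   0.1655]
sc 0.66 [ 0.3321 -0.202   0.1646]
sc 0.63 [ 0.5349 -0.4833  0.1716]
sc 0.59 [0.5119 0.1975 0.2225]
top 0.4 [0.5079 0.1985 0.1892]
top 0.92 [ 0.5391 -0.4804  0.1683]
top 0.73 [ 0.3482 -0.37    0.1704]
top 0.66 [0.5104 0.1988 0.2285]
top 0.62 [ 0.3338 -0.2003  0.1677]
```

play_rows([
  [[0,0,-0.006],[0,0,0]],
  [[0,0,-0.012],[0,0,0]],
  [[0,0,-0.016],[0,0,0]],
  [[0,0,-0.016],[0,0,0]],
  [[0,0,-0.016],[0,0,0]],
])

```text
time: 13.15
tool_pos: [0.5091, 0.1986, 0.201]
tcp_rot: [-1.198, 1.226, -1.226]
wrist_force: [1.9, -0.6, 0.1]
width: 0.298
```

```bash
python3 look.py a7
```

```text
13.25 [0.5091 0.1986 0.201 ] F [2.01 0.01 0.45] wid 0.293 yaw -91.293291929095 [ 0.  0. -1.]
sc 0.64 [0.5089 0.1986 0.1829]
sc 0.85 [ 0.334  -0.2003  0.1682]
sc 0.67 [0.5095 0.1976 0.217 ]
sc 0.63 [ 0.3443 -0.3717  0.167 ]
sc 0.57 [ 0.5341 -0.4819  0.172 ]
top 0.61 [0.5077 0.2007 0.1813]
top 0.89 [ 0.3436 -0.3725  0.172 ]
top 0.86 [ 0.3352 -0.2024  0.1679]
top 0.84 [0.5114 0.1992 0.2235]
top 0.58 [ 0.5361 -0.4802  0.1639]
```

View pics/a7w.png

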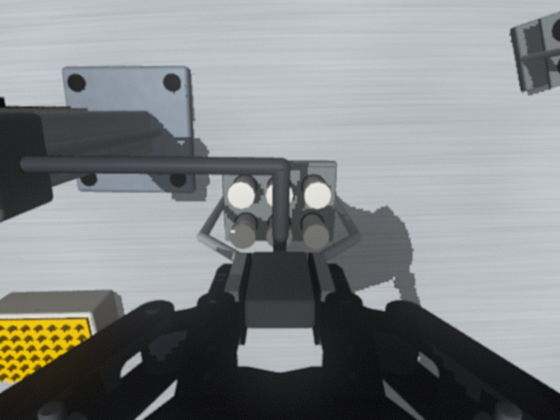

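View pics/a7c.png

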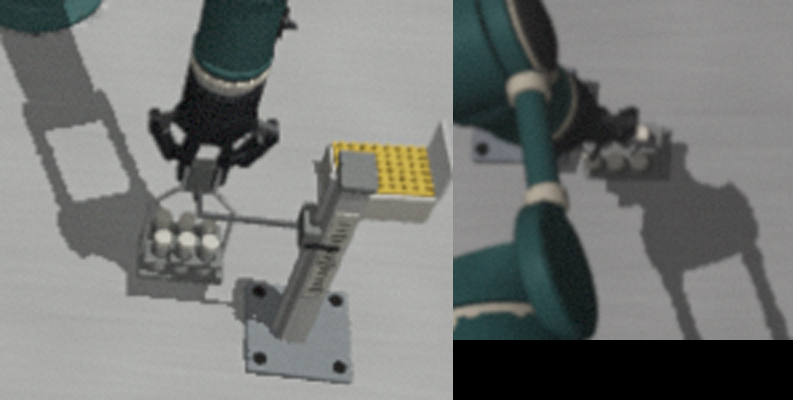

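The load is off the wrist (Fz near 0) with the hook dipped about 36 mm. I nudge +1 mm to relieve the 2 N side force, then open.

play_rows([
  [[0.002,0,0],[0,0,0]],
  [[0.002,0,0],[0,0,0]],
  [[0.002,0,0],[0,0,0]],
])

```text
time: 13.98
tool_pos: [0.5093, 0.1986, 0.2006]
tcp_rot: [-1.199, 1.227, -1.225]
wrist_force: [0.2, 0.7, -0.3]
width: 0.296
```

play_rows([
  [[0,0,0],[0,0,0]],
  [[0,0,0],[0,0,0]],
  [[0,0,0],[0,0,0]],
  [[0,0,0],[0,0,0]],
  [[0,0,0],[0,0,0]],
  [[0,0,0],[0,0,0]],
], gripper=0.4)

```text
time: 14.72
tool_pos: [0.5097, 0.1986, 0.2009]
tcp_rot: [-1.198, 1.226, -1.226]
wrist_force: [-0.2, -0.8, 0.2]
width: 0.599
```

```bash
python3 look.py a8
```

```text
14.825 [0.5097 0.1986 0.2009] F [-0.11  0.1   0.17] wid 0.607 yaw -91.29567495278393 [ 0.  0. -1.]
sc 0.48 [0.5082 0.2002 0.1833]
sc 0.93 [ 0.5359 -0.4809  0.1708]
sc 0.82 [ 0.3476 -0.3741  0.1665]
sc 0.6 [ 0.3309 -0.2028  0.167 ]
sc 0.56 [0.509  0.1998 0.2147]
top 0.57 [0.5109 0.1994 0.1803]
top 0.86 [ 0.5349 -0.4813  0.1628]
top 0.72 [0.5119 0.1973 0.219 ]
top 0.72 [ 0.3453 -0.3692  0.167 ]
```

View pics/a8w.png

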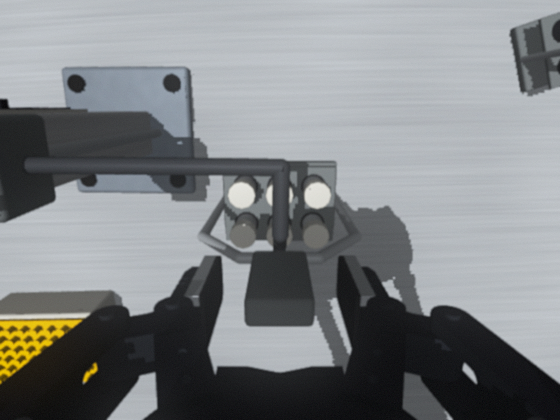

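View pics/a8c.png

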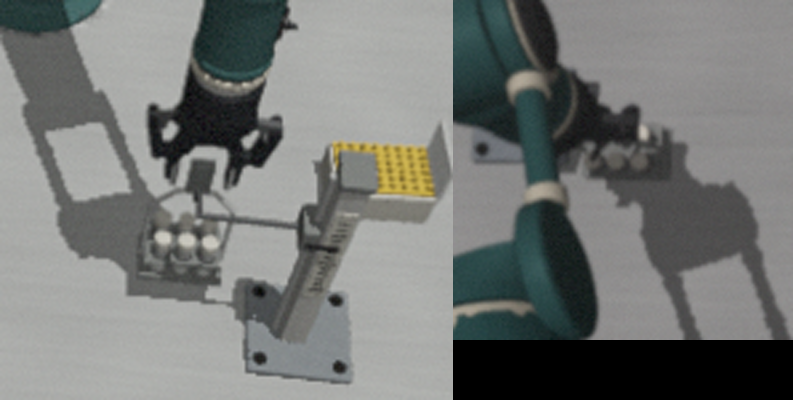

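The tab at (280,285) in the wrist view stands free between the open fingers and the carrier hangs still. I withdraw straight up, then wait.

play_rows([
  [[0,0,0],[0,0,0]],
  [[0,0,0.03],[0,0,0]],
  [[0,0,0.08],[0,0,0]],
  [[0,0,0.16],[0,0,0]],
  [[0,0,0.25],[0,0,0]],
  [[0,0,0.3],[0,0,0]],
  [[0,0,0.3],[0,0,0]],
  [[0,0,0.3],[0,0,0]],
  [[0,0,0.3],[0,0,0]],
  [[0,0,0.3],[0,0,0]],
])

```text
time: 16.42
tool_pos: [0.5091, 0.1984, 0.3194]
tcp_rot: [-1.201, 1.227, -1.225]
wrist_force: [0.7, 0.3, -0.7]
width: 0.604
```

play_rows([
  [[0,0,0],[0,0,0]],
  [[0,0,0],[0,0,0]],
  [[0,0,0],[0,0,0]],
  [[0,0,0],[0,0,0]],
  [[0,0,0],[0,0,0]],
  [[0,0,0],[0,0,0]],
  [[0,0,0],[0,0,0]],
  [[0,0,0],[0,0,0]],
  [[0,0,0],[0,0,0]],
  [[0,0,0],[0,0,0]],
])

```text
time: 17.68
tool_pos: [0.5097, 0.1986, 0.3209]
tcp_rot: [-1.198, 1.226, -1.226]
wrist_force: [-0.2, 0.1, 0.8]
width: 0.596
```

play_rows([
  [[0,0,0],[0,0,0]],
  [[0,0,0],[0,0,0]],
  [[0,0,0],[0,0,0]],
  [[0,0,0],[0,0,0]],
  [[0,0,0],[0,0,0]],
  [[0,0,0],[0,0,0]],
  [[0,0,0],[0,0,0]],
  [[0,0,0],[0,0,0]],
  [[0,0,0],[0,0,0]],
  [[0,0,0],[0,0,0]],
])

```text
time: 18.92
tool_pos: [0.5097, 0.1986, 0.3209]
tcp_rot: [-1.198, 1.226, -1.226]
wrist_force: [-0.3, -0.6, -0.2]
width: 0.604
```

```bash
cat > fin.py <<'E'
from h import *
for i in range(4):
    s,im,W,T=wrist(); W=W.reshape(-1,3)
    m=(np.hypot(W[:,0]-.51,W[:,1]-.2)<.02)&(W[:,2]>.22)&(W[:,2]<.26);S=W[m]
    print(s["time"],"tabtop",len(S),S.mean(0).round(4) if len(S) else "",np.median(S[:,2]) if len(S) else "")
m=(np.hypot(W[:,0]-.51,W[:,1]-.2)<.08)&(W[:,2]>.09)&(W[:,2]<.13);S=W[m];print(len(S),S.mean(0))
a,d=cams.read_camera("top")
for r in cams.mark_of("top","empty_grip")[:2]: print("empty",w("top",r["xyz"]).round(4))
E
python3 fin.py; python3 look.py a9
```

```text
18.925 tabtop 739 [0.5103 0.198  0.2323] 0.2338378886260981
18.975 tabtop 736 [0.5103 0.198  0.2323] 0.23380503790988946
19.025 tabtop 744 [0.5104 0.198  0.2321] 0.2336504914359131
19.075 tabtop 741 [0.5104 0.198  0.2323] 0.23383211549092672
1192 [0.5142533  0.19804218 0.1131125 ]
empty [ 0.6334 -0.0729  0.1651]
19.325 [0.5097 0.1986 0.3209] F [-0.04  0.19 -0.02] wid 0.598 yaw -91.29367240896002 [-0. -0. -1.]
sc 0.5 [0.5084 0.1978 0.1818]
sc 0.97 [0.5104 0.1972 0.2192]
sc 0.94 [ 0.331  -0.2016  0.1691]
sc 0.86 [ 0.5333 -0.482   0.1674]
sc 0.62 [ 0.3433 -0.3709  0.165 ]
top 0.6 [0.5102 0.1994 0.1796]
top 0.97 [ 0.3471 -0.37    0.1674]
top 0.95 [ 0.5377 -0.4791  0.1668]
top 0.62 [0.51   0.1988 0.2191]
top 0.6 [ 0.3331 -0.202   0.1714]
top 0.45 [0.5093 0.1991 0.1793]
```

View pics/a9w.png

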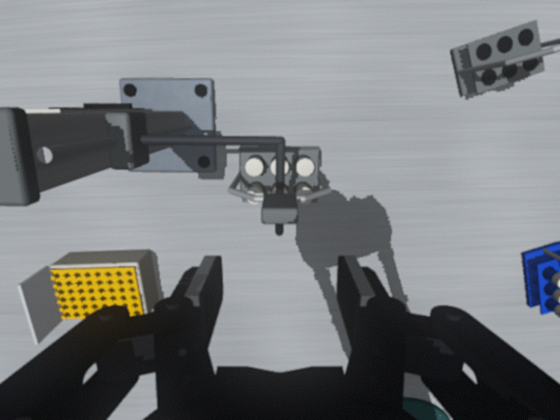

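View pics/a9c.png

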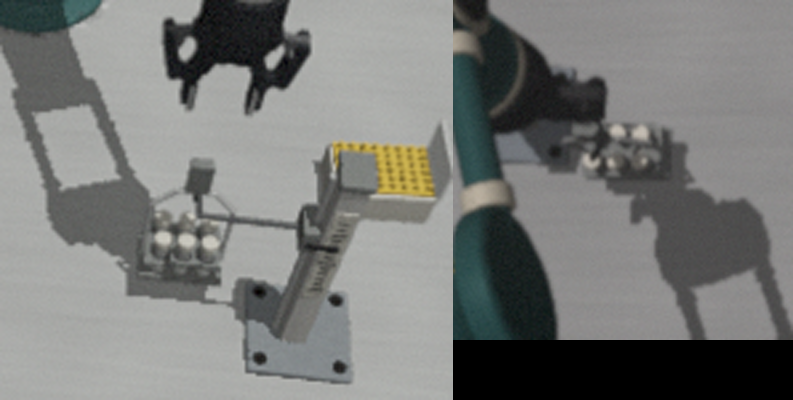

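The carrier hangs upright in the trough and its height holds steady within 0.2 mm. The grip point is about 37 mm over the seat and within 3 mm sideways, the arm is clear, and the empty carrier has not moved.

```bash
python3 -c "
from workcell import bot
print(bot.finish_job())"
```

```text
the job is handed in; nothing more can be done
None
```

The full grey carrier is hanging on the balance hook and the job is handed in at about 19 s; no verdict was reported. I gripped it by the tab across its 26 mm side, slid it in over the open tip, eased the load onto the spring and let go.

Last checks:
- **Hook:** it dipped about 38 mm and had stopped bobbing; the tab height changed by less than 0.3 mm over 0.15 s.
- **Carrier:** it hangs upright. The grip point is about 37–40 mm above the trough point and within about 3 mm of it sideways.
- **Empty carrier:** it still reads within 2 mm of where it started.
- **Arm:** the gripper is clear, with wrist force near 0.

No check failed. The only differences were the usual 2–4 mm of scatter between cameras.

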